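# Set the flip tags on the parts counter's stock bins

### The job

Make the flip tags in front of the four stock bins tell the truth: a full bin (a bushing in all three pockets) must show the disc face, its tag leaning towards the pockets, and a bin with any empty pocket must show the bar face, its tag leaning away from the pockets. Gently push over, with a fingertip, only the tags that are wrong until they fall to rest on the other side; leave the right ones as they are. Do not pick up or shift the bushings or anything else on the counter.

Things in the scene. Friction and masses are not known exactly. Their poses are not given: they have to be found in the camera images.
- bin_a: fixed stock bin: white base plate 208 (x) x 102 (y) x 5 mm, flip tag in front, three-pocket box behind. All four bins are alike and stand in a row in any order, backs away from the robot, each turned up to 7 degrees. Origin: centre of the plate's underside, on the table; x points from tag to pockets, z up. Sizes continue under bin_b and bin_c
- bin_b: like bin_a. In every bin: grey pocket box at x = 58 to 104 mm, walls 3 mm, rim 35 mm above the table, three pockets side by side (centres x = 81, y = -33, 0, +33 mm; floor 8 mm above the table). Full means a brass bushing in each of the three pockets
- bin_c: like bin_a. In every bin: tag hinge line along y at x = -42 mm, 30 mm above the table; at each end of it (y = +-35.5 mm) a dark steel cheek 24 (x) x 5 (y) mm, top 38 mm above the table, with two thin stop pins that the tag rests on
- bin_d: like bin_a; count the bushings in its pockets to know whether it is full
- tag_a (a joint): flip tag of bin_a (all tags alike): bare aluminium plate 56 wide (bin's y) x 60 long x 3 mm, hinged along its lower edge. Rad: 0 upright; +0.65 leaning on its stop towards the pockets, face with raised dark DISC (32 mm) looking up = in stock; -0.65 leaning on its stop towards the robot, face with raised dark BAR (42 x 10 mm) looking up = reorder
- tag_b (a joint): flip tag of bin_b, like tag_a, same values. At either stop a tag's free edge is 78 mm above the table and 36 mm (level) from the hinge line (90 mm high when upright), with free space below it; a level push on its underside near the free edge swings it up
- tag_c (a joint): flip tag of bin_c, like tag_a, same values. A tag weighs about 45 g and swings freely with slight friction; gravity holds it at either stop, and pushed well past upright it falls over by itself
- tag_d (a joint): flip tag of bin_d, like tag_a, same values
- bush_1: loose brass bushing standing in a pocket, 25 mm diameter, 40 mm high, 90 g; origin: centre of its underside, top 48 mm above the table
- bush_2: bushing like bush_1
- bush_3: bushing like bush_1
- bush_4: bushing like bush_1
- bush_5: bushing like bush_1
- bush_6: bushing like bush_1
- bush_7: bushing like bush_1
- bush_8: bushing like bush_1
- bush_9: bushing like bush_1
- gear: loose steel gear lying flat, 73 mm across, 26 mm high, to the right of the bins; not part of the job; origin under its centre
- piston: loose aluminium piston, 52 mm diameter, 56 mm high, right of the bins; not part of the job; origin under its centre
- jar: loose closed jar, 56 mm diameter, 65 mm high, left of the bins; not part of the job; origin under its centre
Mind the look-alikes: they are no part of the job. What is shaped like the bush_3 but black or green is not meant.

How it is judged:
By the outcome, as a careful person would: the job done as asked, in the order asked, and still so for the second after the job is handed in, with the robot touching nothing.
It also fails if it takes over 38 s, if anything falls off the work surface, if the arm or the gripper's body presses on something with over 40 N, if the wrist force passes 120 N, or if a joint passes its speed limit or range.

### The arm

A 7-joint arm with a two-finger parallel gripper is mounted at the origin on the work surface. World frame = base frame: x ahead of the robot, y to its left, z up, the work surface at z = 0. Lengths are in m, angles in rad, forces in N, time in s.
With the tool pointing down it reaches from about 0.375 to 0.925 m from the base axis. Payload 3.1 kg.
Tool frame: the origin (TCP) lies on the centre line of the jaws, within the pads' length; the fingertips stand 14 mm ahead of it and the grasp point (between the pads) lies 5 mm behind it; z points along the fingers, y is the direction in which the jaws open and shut (so a half turn about z gives the same grasp; the last joint's range is limited). The gripper opens to 85 mm and grips with 20 to 120 N. Pads are 22 mm wide; open, the fingers measure 114 mm over their backs; the gripper's body (76 mm by 85 mm) begins 54 mm behind the grasp point. The pads swing forward as they close: fully open they stand 13 mm farther back than shut.
Start: joints at [-0.098, 0.383, 0.044, 1.598, -0.018, 1.161, -0.05], TCP at [0.65, 0, 0.245] pointing down, gripper open.
Joint ranges: [-2.61, 2.61], [-0.41, 2.15], [-1.48, 1.57], [0, 2.5], [-1.57, 4.71], [0.05, 1.97], [-2.85, 2.85]. Speed limits (rad/s): [2.79, 2.79, 3.14, 3.14, 3.14, 3.14, 3.14].

### API

Orientations are given as a 3x3 rotation matrix whose columns are the frame's x, y, z axes.
In Python, from station import * gives the robot as it stands.
- The arm moves only by the tool move_arm, never from a script. Its argument "targets" is one flat list of numbers, 7 for each row, row after row: the turn, a rotation vector about the tool's x, y, z in degrees, then the shift along the tool's x, y, z in m, then the opening, from 0 (shut) to 1 (fully open). A call has 1 to 20 rows; each row is the pose to reach, as a shift and turn from the pose commanded when the call began, along the tool's axes at that moment; what a row does not reach only later rows make up. A row lasts 1/8 s, in which the tool goes at most 62.5 mm and 10.7 degrees, less where a joint would pass 70% of its speed; a pose out of reach is approached as far as the arm can. A call with a gripper value outside its range is refused whole. The fingers move at their own pace and stop on an object; "force" is the grip in N (left out, the last holds). Time passes only in rows, so rows that repeat a pose let the fingers close. It gives the time, the measured TCP pose, the force and the opening at its end, in the units of the state.
- get_obs(): the state, without advancing time (a new reading comes with each control period).
- snapshot(name): name is "scene" or "side" or "wrist"; returns (picture, depth): 384x512x3 uint8, red, green, blue; 384x512 float32, m along the optical axis (not along the pixel's ray), 0 where there is no reading.
- camera_params(name): a dict with "fovy" (degrees; the focal length in pixels is half the picture's height over the tangent of half this angle, whatever the lens; pixels are square), "cx", "cy" (the principal point, pixels), "R" (3x3) and "t" (3): a world point X has camera coordinates R X + t; the wrist camera has in their place "tool_from_camera" (4x4, takes a point from camera to tool coordinates, whose origin is the TCP and whose axes are the flange's). Camera axes: x right, y down, z forward; pixel columns grow to the right and rows downward; lengths in m; the calibration is good to about 2 mm. A picture is of the moment at which its call begins: read the wrist's pose just before it. camera_params takes no time and is no camera call.
- job_done(): hands the job in, once; it reports no verdict.
The state is a dict: "clock": time; "joint_pos": joint angles; "joint_vel": joint speeds; "tau": joint torques, N m; "tool_pos": TCP position; "eef_rot": TCP orientation; "contact_force": force on the tool from outside, world axes, zero at the start; "wrist_torque": the same for the moment, N m; "opening": opening from 0.0 (shut) to 1.0 (fully open).
Only numpy, scipy, OpenCV 4.12 (cv2) and the standard library are available. Lean on these libraries where they do the work, as an engineer would, in place of code of your own. Each camera call takes 0.05 s, during which the arm holds its last target.

## Working session

There is one attempt and no reset: what is moved stays moved. The work goes in short steps, Python scripts to look and compute and a tool call to move; the robot and the scene stay as the last step left them, time stands still between calls to the robot, and variables do not carry over. Pictures are saved under pics/ and viewed, and the job is handed in when it is done.

Besides the shell and the picture viewer there is one more tool, called after ">>>" by a JSON object that holds its "fn" and its "kwargs", one argument or row to a line. move_arm: Moves the arm, as the interface text tells. Its arguments: {"type":"object","properties":{"targets":{"type":"array","items":{"type":"number"}},"force":{"type":"number"}},"required":["targets"]}

```bash
mkdir -p pics; ls; python3 - <<'E'
from station import *
import cv2, numpy as np
print(get_obs())
for n in ["scene","side"]:
    p,d=snapshot(n); np.savez(f"{n}0.npz",p=p,d=d)
    print(n,camera_params(n))
    cv2.imwrite(f"pics/{n}0.png",cv2.resize(p[:,:,::-1],(800,600),interpolation=cv2.INTER_CUBIC))
E
```

```text
pics
{'clock': 0.0, 'joint_pos': array([-0.09777533,  0.38387972,  0.04382312,  1.59961239, -0.01789402,
        1.16121667, -0.04989141]), 'joint_vel': array([-1.10137358e-03,  5.66826067e-05, -1.05333930e-03,  4.23746839e-04,
       -1.07394903e-03,  6.41948477e-04, -1.05456325e-03]), 'tau': array([-8.41360106e-04, -4.33466363e+01,  1.02427706e+00, -2.49513745e+01,
        1.06121189e-02,  1.12996699e-02, -5.17373280e-06]), 'tool_pos': array([ 6.49067264e-01, -1.67376143e-05,  2.43840279e-01]), 'eef_rot': array([[-7.56962681e-05,  9.99996299e-01, -2.71971069e-03],
       [ 9.99999986e-01,  7.52891054e-05, -1.49810163e-04],
       [-1.49604843e-04, -2.71972199e-03, -9.99996290e-01]]), 'contact_force': array([-0.43678063, -0.77320993,  0.09706251]), 'wrist_torque': array([ 0.01268327, -0.01779725, -0.05136585]), 'opening': 0.996586006022282}
scene {'fovy': 46.729492434336706, 'cx': 259.1825423780912, 'cy': 186.6286107355134, 'R': array([[-0.17585908,  0.98439606, -0.00616238],
       [ 0.80527261,  0.14025299, -0.57607735],
       [-0.56622399, -0.10627083, -0.81737195]]), 't': array([ 0.10497155, -0.44092556,  1.46577369])}
side {'fovy': 54.23789018806648, 'cx': 253.6332084247465, 'cy': 190.05249758324064, 'R': array([[ 0.9191096 , -0.39340322,  0.02171305],
       [-0.21289113, -0.54223955, -0.81280603],
       [ 0.33153419,  0.7424353 , -0.58212963]]), 't': array([-0.57626477,  0.16621668,  0.80199552])}
```

View pics/scene0.png

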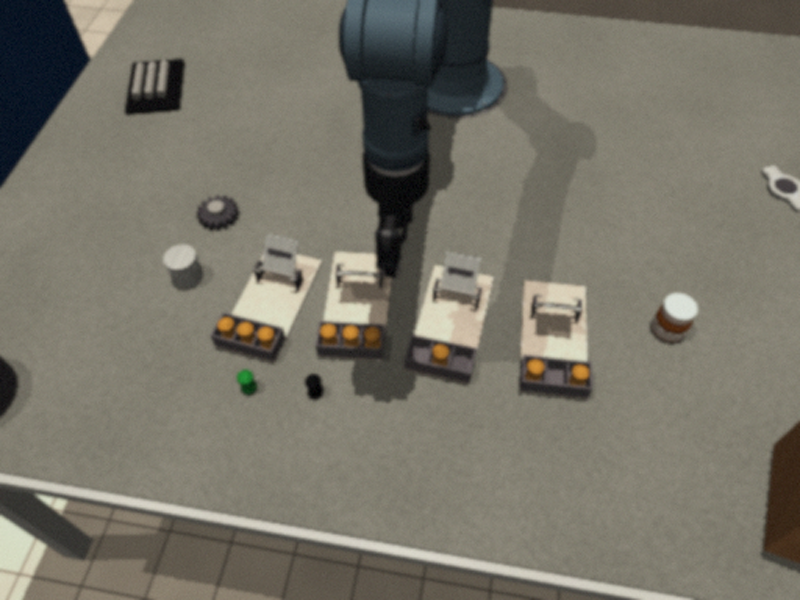

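View pics/side0.png

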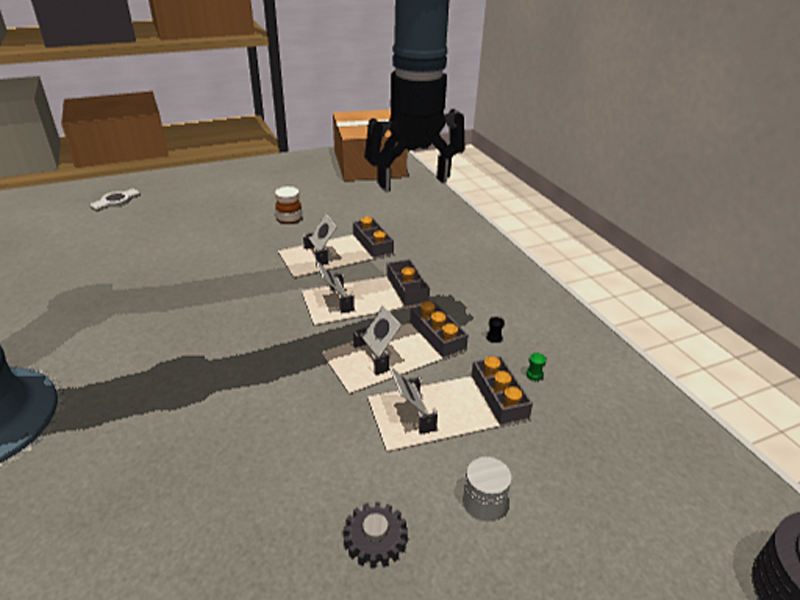

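Scene view: the bins left to right have 3, 3, 1 and 2 bushings (boxes near pixels (248,335), (350,338), (441,358), (556,375)). Their tags show bar, disc, bar and disc, so bins 1 and 4 look wrong. The look-alikes, green at (246,381) and black at (314,385), stand outside the bins. Next I'll check close crops and measure the bins.

```bash
cat > h.py <<'E'
import numpy as np, cv2
from station import *
def cloud(n,d):
    c=camera_params(n); f=192/np.tan(np.radians(c["fovy"]/2))
    v,u=np.mgrid[0:384,0:512]
    P=np.stack([(u-c["cx"])*d/f,(v-c["cy"])*d/f,d],-1)
    W=(P-c["t"])@c["R"]; W[d<=0]=np.nan
    return W
def proj(n,X):
    c=camera_params(n); f=192/np.tan(np.radians(c["fovy"]/2))
    q=np.asarray(X)@c["R"].T+c["t"]; return q[...,:2]/q[...,2:]*f+[c["cx"],c["cy"]]
E
python3 - <<'E'
from h import *
out=[]
for n in ["scene","side"]:
    z=np.load(n+"0.npz"); p=z["p"];W=cloud(n,z["d"])
    print(n, "table z med",np.nanmedian(W[(abs(W[...,0]-.9)<.05)&(abs(W[...,1])<.3),2]))
    hsv=cv2.cvtColor(p,cv2.COLOR_RGB2HSV)
    m=((W[...,2]<.016)&(W[...,2]>-.008)&(p.min(-1)>125)&(W[...,0]>.4)&(W[...,0]<.9)&(abs(W[...,1])<.6)).astype(np.uint8)
    k,l,s,c=cv2.connectedComponentsWithStats(m)
    for i in range(1,k):
        if s[i,4]<150: continue
        X=W[l==i]; (cx,cy),(a,b),t=cv2.minAreaRect(X[:,:2].astype(np.float32))
        print(n,s[i],np.round([cx,cy,a,b,t],3),np.median(X[:,2]).round(4))
    # brass
    m=((hsv[...,0]<22)&(hsv[...,1]>140)&(W[...,2]>.03)&(W[...,2]<.07)&(W[...,0]>.5)&(W[...,0]<.95)).astype(np.uint8)
    k,l,s,c=cv2.connectedComponentsWithStats(m)
    for i in range(1,k):
        if s[i,4]>15: print(' brass',c[i].round(),s[i,4],np.median(W[l==i],0).round(3))
p=np.load("scene0.npz")["p"]; cv2.imwrite("pics/c1.png",cv2.resize(p[145:260,130:390,::-1],(800,354),interpolation=cv2.INTER_CUBIC))
p=np.load("side0.npz")["p"]; cv2.imwrite("pics/c2.png",cv2.resize(p[130:295,170:350,::-1],(654,600),interpolation=cv2.INTER_CUBIC))
E
```

```text
scene table z med -0.0003753407668147529
scene [206 160  35  47 875] [ 0.551 -0.102  0.153  0.08   5.648] 0.0043
scene [ 148  162   58   53 1272] [ 0.579 -0.223  0.11   0.164 83.094] 0.0045
scene [ 265  169   52   54 1341] [5.590e-01 7.500e-02 1.080e-01 1.530e-01 8.495e+01] 0.0043
scene [ 333  180   44   51 1386] [0.56  0.239 0.152 0.107 2.542] 0.0043
 brass [429. 208.] 95 [0.568 0.41  0.037]
 brass [145. 208.] 87 [ 0.689 -0.262  0.045]
 brass [157. 211.] 88 [ 0.692 -0.231  0.045]
 brass [210. 212.] 87 [ 0.675 -0.106  0.045]
 brass [170. 214.] 89 [ 0.694 -0.198  0.045]
 brass [224. 213.] 86 [ 0.671 -0.071  0.045]
 brass [238. 214.] 86 [ 0.668 -0.039  0.045]
 brass [282. 225.] 91 [0.68  0.068 0.046]
 brass [342. 235.] 93 [0.681 0.21  0.045]
 brass [371. 238.] 99 [0.679 0.275 0.045]
 brass [502. 319.] 569 [0.826 0.541 0.05 ]
side table z med -0.0023200254124653135
side [207 150  32  22 371] [0.604 0.243 0.099 0.119 1.614] 0.002
side [178 156  26  21 340] [0.522 0.241 0.062 0.12  2.189] 0.0022
side [ 193  177   65   31 1007] [5.7300e-01 7.9000e-02 1.2000e-01 1.6200e-01 8.5286e+01] 0.0023
side [249 213  34  26 517] [ 0.606 -0.096  0.082  0.077  5.393] 0.0027
side [210 224  41  28 589] [ 0.522 -0.102  0.075  0.082  6.271] 0.0026
side [ 235  241   85   47 2026] [ 0.586 -0.219  0.112  0.163 83.25 ] 0.0027
 brass [224. 101.] 200 [0.746 0.552 0.049]
 brass [256. 102.] 59 [0.861 0.527 0.044]
 brass [184. 132.] 76 [0.541 0.396 0.037]
 brass [234. 142.] 41 [0.673 0.266 0.042]
 brass [242. 151.] 45 [0.674 0.2   0.041]
 brass [261. 175.] 56 [0.672 0.059 0.042]
 brass [281. 204.] 214 [ 0.664 -0.081  0.043]
 brass [321. 243.] 290 [ 0.685 -0.241  0.043]
```

View pics/c1.png

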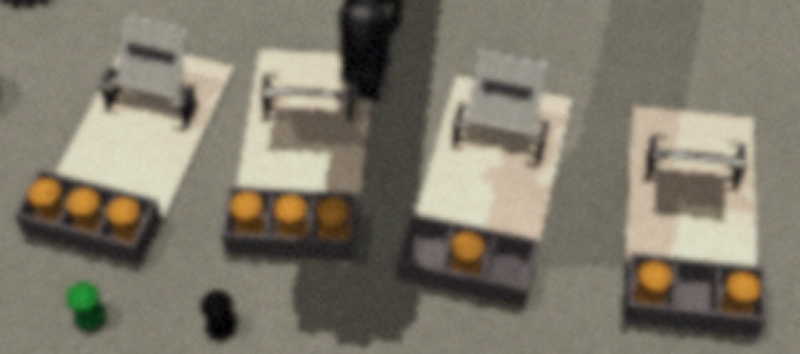

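View pics/c2.png

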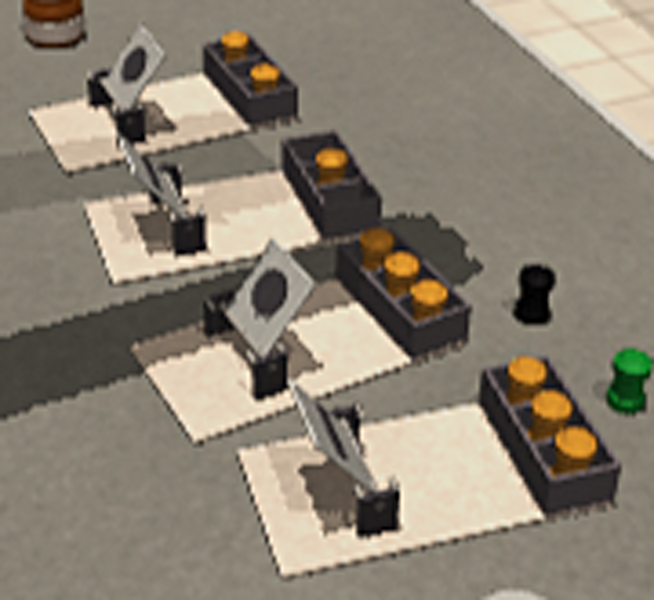

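The crops confirm it: bin 1 (crop (90,210)) is full, and the third bushing of bin 2 is brass in shadow. Bin 3 has 1 bushing and bin 4 has 2. The wrong tags are on bins 1 (far right) and 4 (far left). Next I'll measure those two tags.

```bash
python3 - <<'E'
from h import *
for n in ["scene","side"]:
    z=np.load(n+"0.npz"); W=cloud(n,z["d"])
    for nm,yc,s in (("b1",-.22,-1),("b4",.24,1)):
        m=(abs(W[...,1]-yc)<.06)&(W[...,0]>.47)&(W[...,0]<.62)
        for a,b in ((.028,.042),(.042,.055),(.055,.065),(.065,.074),(.074,.09),(.09,.3)):
            q=W[m&(W[...,2]>a)&(W[...,2]<b)]
            if len(q): print(n,nm,a,b,len(q),np.percentile(q,5,0).round(3),np.median(q,0).round(3),np.percentile(q,95,0).round(3))
    # model overlay
    p=cv2.resize(z["p"][:,:,::-1],None,fx=1.5,fy=1.5,interpolation=cv2.INTER_CUBIC)
    for hx,hy,yaw in ((.564,-.219,-7),(.548,.238,2)):
        t=np.radians(yaw);R=np.array([[np.cos(t),-np.sin(t)],[np.sin(t),np.cos(t)]])
        def w(x,y,zz): return [*(np.array([hx,hy])+R@[x+.042,y]),zz]
        for L in ([w(-.104,-.051,.005),w(-.104,.051,.005),w(.104,.051,.005),w(.104,-.051,.005)],[w(.058,-.051,.035),w(.058,.051,.035),w(.104,.051,.035),w(.104,-.051,.035)],[w(-.042,-.035,.03),w(-.042,.035,.03)]):
            cv2.polylines(p,[np.int32(proj(n,L)*1.5*8)],True,(0,0,255),1,cv2.LINE_AA,3)
    cv2.imwrite(f"pics/ov_{n}.png",p[200:410,180:640] if n=="scene" else p[190:450,230:550])
E
```

```text
scene b1 0.028 0.042 200 [ 0.555 -0.254  0.03 ] [ 0.564 -0.217  0.036] [ 0.579 -0.181  0.041]
scene b1 0.042 0.055 114 [ 0.548 -0.241  0.043] [ 0.554 -0.218  0.048] [ 0.56  -0.191  0.054]
scene b1 0.055 0.065 109 [ 0.538 -0.24   0.056] [ 0.546 -0.215  0.06 ] [ 0.553 -0.191  0.065]
scene b1 0.065 0.074 96 [ 0.531 -0.238  0.065] [ 0.537 -0.214  0.069] [ 0.544 -0.19   0.074]
scene b1 0.074 0.09 46 [ 0.529 -0.239  0.074] [ 0.533 -0.215  0.076] [ 0.537 -0.19   0.079]
scene b4 0.028 0.042 83 [0.542 0.2   0.03 ] [0.553 0.214 0.037] [0.566 0.274 0.04 ]
scene b4 0.042 0.055 4 [0.563 0.212 0.048] [0.565 0.229 0.049] [0.568 0.238 0.05 ]
scene b4 0.055 0.065 15 [0.57  0.214 0.056] [0.576 0.226 0.06 ] [0.579 0.261 0.064]
scene b4 0.065 0.074 12 [0.576 0.216 0.066] [0.58  0.239 0.069] [0.585 0.253 0.073]
scene b4 0.074 0.09 30 [0.586 0.215 0.075] [0.588 0.241 0.077] [0.591 0.262 0.08 ]
side b1 0.028 0.042 159 [ 0.552 -0.259  0.029] [ 0.564 -0.236  0.034] [ 0.578 -0.186  0.04 ]
side b1 0.042 0.055 39 [ 0.545 -0.247  0.043] [ 0.552 -0.234  0.047] [ 0.558 -0.199  0.054]
side b1 0.055 0.065 58 [ 0.539 -0.247  0.056] [ 0.544 -0.222  0.06 ] [ 0.55  -0.199  0.064]
side b1 0.065 0.074 43 [ 0.53  -0.246  0.066] [ 0.536 -0.223  0.07 ] [ 0.541 -0.193  0.074]
side b1 0.074 0.09 32 [ 0.527 -0.241  0.074] [ 0.531 -0.218  0.075] [ 0.534 -0.193  0.077]
side b4 0.028 0.042 106 [0.542 0.195 0.029] [0.555 0.226 0.034] [0.563 0.268 0.04 ]
side b4 0.042 0.055 53 [0.561 0.207 0.043] [0.566 0.23  0.049] [0.571 0.261 0.054]
side b4 0.055 0.065 45 [0.57  0.209 0.056] [0.575 0.229 0.06 ] [0.58  0.258 0.065]
side b4 0.065 0.074 41 [0.578 0.208 0.066] [0.583 0.235 0.069] [0.587 0.259 0.073]
side b4 0.074 0.09 11 [0.585 0.21  0.074] [0.588 0.234 0.076] [0.589 0.258 0.077]
```

```bash
python3 - <<'E'
import cv2
a=cv2.imread("pics/ov_scene.png");cv2.imwrite("pics/ov_scene2.png",cv2.resize(a,(800,365)))
a=cv2.imread("pics/ov_side.png");cv2.imwrite("pics/ov_side2.png",cv2.resize(a,(720,585)))
E
```

```text
(no output)
```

View pics/ov_scene2.png

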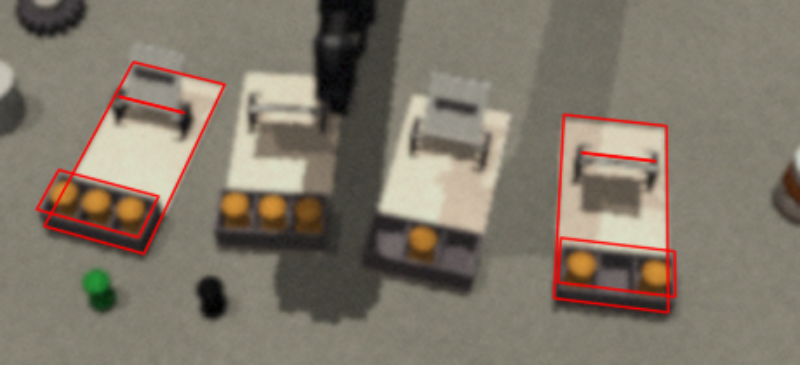

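View pics/ov_side2.png

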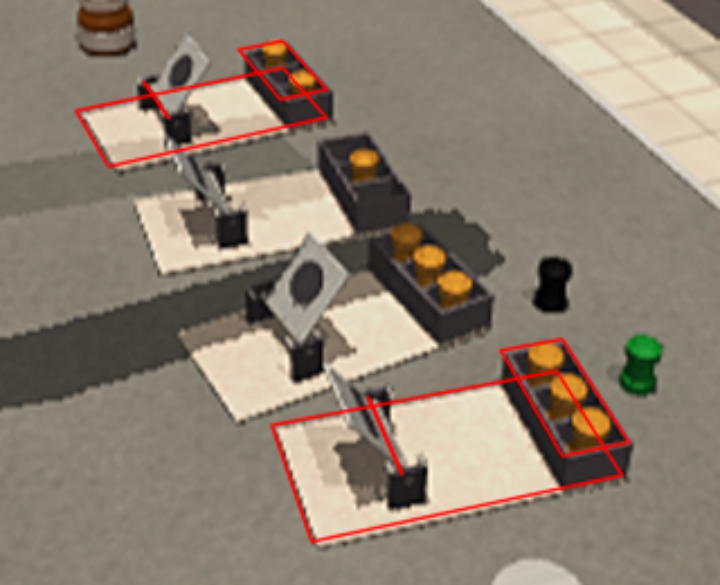

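>>> {"fn": "move_arm", "kwargs": {
  "targets": [0, 0, 10, -0.02, -0.015, 0, 0, 0, 0, 20, -0.04, -0.03, 0, 0, 0, 0, 30, -0.06, -0.045, 0, 0, 0, 0, 40, -0.085, -0.06, 0, 0, 0, 0, 50, -0.11, -0.08, 0, 0, 0, 0, 60, -0.135, -0.1, 0, 0, 0, 0, 70, -0.16, -0.115, 0, 0, 0, 0, 80, -0.18, -0.13, 0, 0, 0, 0, 90, -0.2, -0.145, 0, 0, 0, 0, 97, -0.2095, -0.1525, 0, 0, 0, 0, 97, -0.2095, -0.1525, 0.03, 0, 0, 0, 97, -0.2095, -0.1525, 0.06, 0, 0, 0, 97, -0.2095, -0.1525, 0.09, 0, 0, 0, 97, -0.2095, -0.1525, 0.11, 0, 0, 0, 97, -0.2095, -0.1525, 0.11, 0],
  "force": 20
}}

```text
clock: 1.98
tool_pos: [0.4955, -0.2087, 0.1331]
eef_rot: [[0.993, -0.122, -0.005], [-0.122, -0.993, 0.001], [-0.005, -0.001, -1.0]]
contact_force: [-0.2, 0.1, 0.2]
opening: 0.002
```

```bash
python3 - <<'E'
from h import *
p,d=snapshot("side"); cv2.imwrite("pics/s1.png",cv2.resize(p[100:300,150:360,::-1],(630,600),interpolation=cv2.INTER_CUBIC))
E
```

```text
(no output)
```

View pics/s1.png

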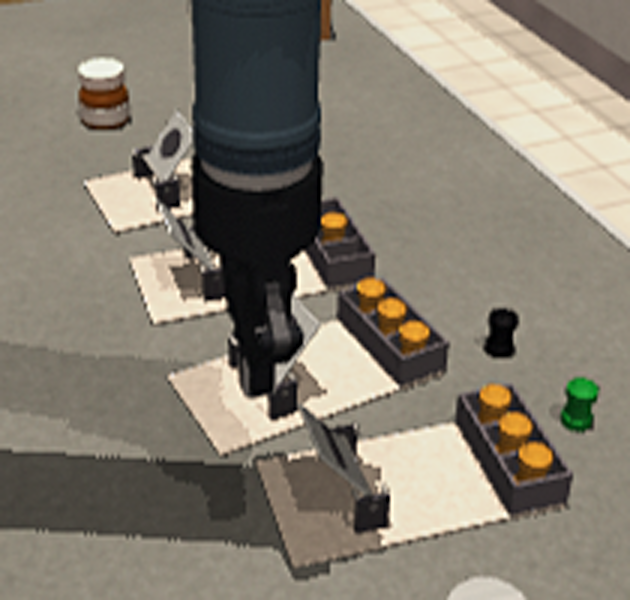

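>>> {"fn": "move_arm", "kwargs": {
  "targets": [0, 0, 0, 0, 0, 0.03, 0, 0, 0, 0, 0, 0, 0.059, 0, 0, 0, 0, 0, 0, 0.059, 0, 0, 0, 0, 0.01, 0, 0.059, 0, 0, 0, 0, 0.018, 0, 0.059, 0, 0, 0, 0, 0.025, 0, 0.059, 0, 0, 0, 0, 0.032, 0, 0.059, 0, 0, 0, 0, 0.039, 0, 0.059, 0, 0, 0, 0, 0.046, 0, 0.059, 0, 0, 0, 0, 0.053, 0, 0.059, 0, 0, 0, 0, 0.06, 0, 0.059, 0, 0, 0, 0, 0.066, 0, 0.059, 0, 0, 0, 0, 0.072, 0, 0.059, 0, 0, 0, 0, 0.077, 0, 0.059, 0, 0, 0, 0, 0.077, 0, 0.059, 0, 0, 0, 0, 0.077, 0, 0.059, 0]
}}

```text
clock: 4.03
tool_pos: [0.5737, -0.2189, 0.0762]
eef_rot: [[0.993, -0.122, -0.0], [-0.122, -0.993, 0.0], [-0.001, -0.0, -1.0]]
contact_force: [0.0, 0.6, -1.0]
opening: 0.0
```

Next I'll back off and rise, then check.

>>> {"fn": "move_arm", "kwargs": {
  "targets": [0, 0, 0, -0.015, 0, 0, 0, 0, 0, 0, -0.02, 0, -0.04, 0, 0, 0, 0, -0.02, 0, -0.09, 0, 0, 0, 0, -0.02, 0, -0.13, 0]
}}

```text
clock: 4.53
tool_pos: [0.5528, -0.2167, 0.2079]
eef_rot: [[0.992, -0.123, 0.0], [-0.123, -0.992, 0.0], [0.0, -0.0, -1.0]]
contact_force: [1.4, 0.3, 0.1]
opening: -0.001
```

```bash
python3 - <<'E'
from h import *
p,d=snapshot("side"); cv2.imwrite("pics/s2.png",cv2.resize(p[100:300,150:360,::-1],(630,600),interpolation=cv2.INTER_CUBIC))
o=get_obs();print(o["tool_pos"],o["eef_rot"].round(4))
E
```

```text
[ 0.55624338 -0.21811573  0.21402417] [[ 9.924e-01 -1.230e-01  1.000e-02]
 [-1.230e-01 -9.924e-01 -2.000e-03]
 [ 1.010e-02  8.000e-04 -9.999e-01]]
```

View pics/s2.png

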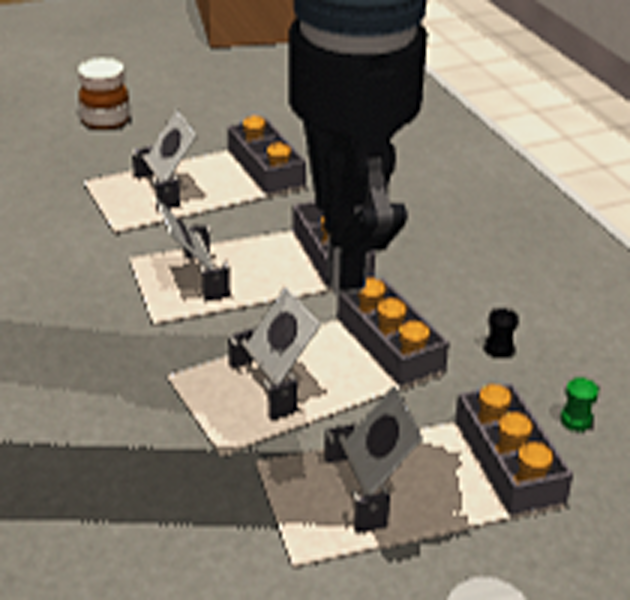

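Tag 1 now shows the disc (crop (380,440)). Next is bin 4.

>>> {"fn": "move_arm", "kwargs": {
  "targets": [0, 0, 0, 0.001, -0.03, 0, 0, 0, 0, -1, 0.002, -0.07, 0, 0, 0, 0, -2, 0.003, -0.115, 0, 0, 0, 0, -3, 0.004, -0.16, 0, 0, 0, 0, -4, 0.005, -0.205, 0, 0, 0, 0, -5, 0.006, -0.25, 0, 0, 0, 0, -6, 0.007, -0.295, 0, 0, 0, 0, -7, 0.008, -0.34, 0, 0, 0, 0, -8, 0.0085, -0.385, 0, 0, 0, 0, -9, 0.0085, -0.425, 0, 0, 0, 0, -9, 0.0085, -0.45, 0, 0, 0, 0, -9, 0.0085, -0.4625, 0, 0, 0, 0, -9, 0.0085, -0.4625, 0.03, 0, 0, 0, -9, 0.0085, -0.4625, 0.06, 0, 0, 0, -9, 0.0085, -0.4625, 0.075, 0, 0, 0, -9, 0.0085, -0.4625, 0.075, 0]
}}

```text
clock: 6.58
tool_pos: [0.6181, 0.2398, 0.1299]
eef_rot: [[0.999, 0.033, -0.003], [0.033, -0.999, -0.002], [-0.003, 0.002, -1.0]]
contact_force: [0.3, -0.5, 0.7]
opening: -0.003
```

```bash
python3 - <<'E'
from h import *
o=get_obs();print(o["tool_pos"],o["eef_rot"].round(3))
p,d=snapshot("side"); cv2.imwrite("pics/s3.png",cv2.resize(p[60:260,150:360,::-1],(630,600),interpolation=cv2.INTER_CUBIC))
E
```

```text
[0.61811062 0.23980224 0.12992164] [[ 0.999  0.033 -0.003]
 [ 0.033 -0.999 -0.002]
 [-0.003  0.002 -1.   ]]
```

View pics/s3.png

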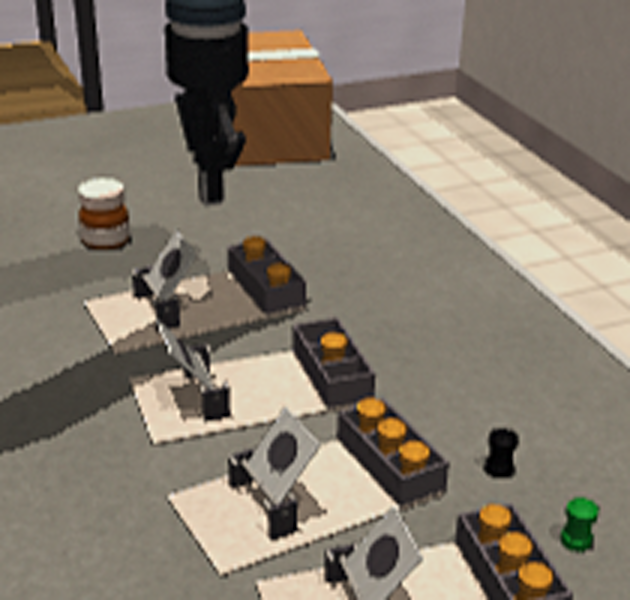

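>>> {"fn": "move_arm", "kwargs": {
  "targets": [0, 0, 0, 0, 0, 0.03, 0, 0, 0, 0, 0, 0, 0.055, 0, 0, 0, 0, 0, 0, 0.055, 0, 0, 0, 0, -0.01, 0, 0.055, 0, 0, 0, 0, -0.017, 0, 0.055, 0, 0, 0, 0, -0.024, 0, 0.055, 0, 0, 0, 0, -0.031, 0, 0.055, 0, 0, 0, 0, -0.038, 0, 0.055, 0, 0, 0, 0, -0.045, 0, 0.055, 0, 0, 0, 0, -0.052, 0, 0.055, 0, 0, 0, 0, -0.059, 0, 0.055, 0, 0, 0, 0, -0.066, 0, 0.055, 0, 0, 0, 0, -0.072, 0, 0.055, 0, 0, 0, 0, -0.072, 0, 0.055, 0, 0, 0, 0, -0.072, 0, 0.055, 0, 0, 0, 0, -0.055, 0, 0.055, 0, 0, 0, 0, -0.05, 0, 0.02, 0, 0, 0, 0, -0.05, 0, -0.03, 0, 0, 0, 0, -0.05, 0, -0.09, 0, 0, 0, 0, -0.05, 0, -0.13, 0]
}}

```text
clock: 9.12
tool_pos: [0.5704, 0.24, 0.2649]
eef_rot: [[0.999, 0.034, 0.004], [0.034, -0.999, 0.002], [0.004, -0.002, -1.0]]
contact_force: [0.6, 0.0, -1.0]
opening: -0.003
```

```bash
python3 - <<'E'
from h import *
p,d=snapshot("side"); cv2.imwrite("pics/s4.png",cv2.resize(p[100:300,150:360,::-1],(630,600),interpolation=cv2.INTER_CUBIC))
o=get_obs();print(o["tool_pos"])
p,d=snapshot("scene"); cv2.imwrite("pics/c4.png",cv2.resize(p[100:290,90:480,::-1],(800,390),interpolation=cv2.INTER_CUBIC))
E
```

```text
[0.57315398 0.24131472 0.27095176]
```

View pics/s4.png

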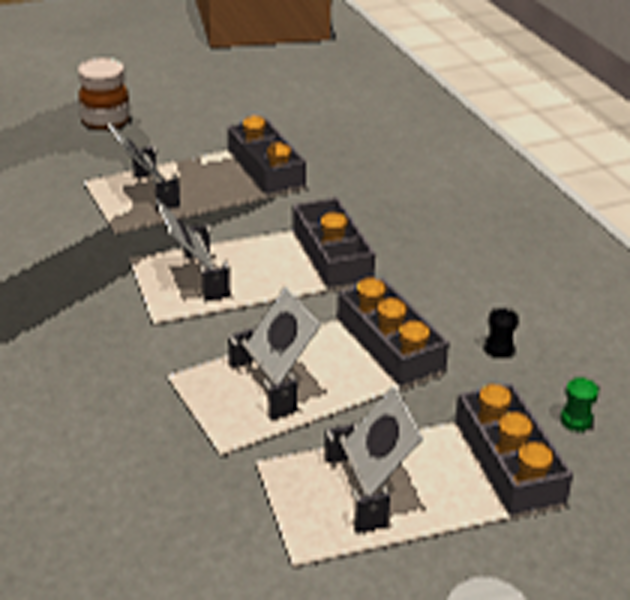

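View pics/c4.png

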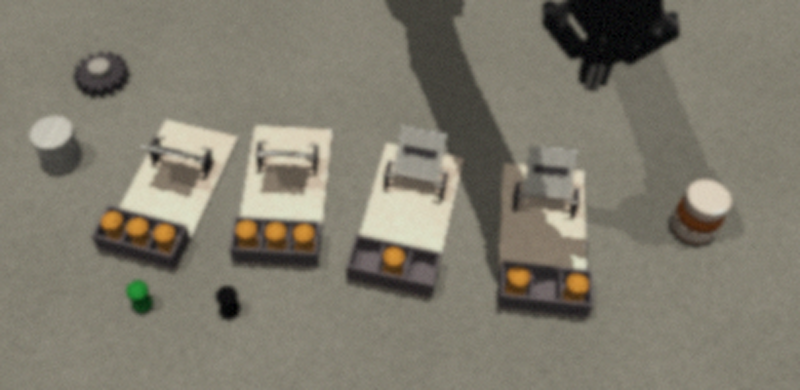

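Both full bins now show the disc (side crop (283,332) and (382,436)). The other two show the bar (scene crop (420,150) and (550,160)), and everything else looks unmoved.

```bash
python3 - <<'E'
from h import *
o=get_obs();print(o["clock"],o["contact_force"],abs(o["joint_vel"]).max())
print(job_done())
E
```

```text
9.225 [ 0.92035975 -0.17311067 -0.06485455] 0.07741662987489732
the job is handed in; nothing more can be done
None
```

All four tags now match their bins, and I handed the job in at 9.2 s of the 38 s limit.

- **Changed:** I pushed over the two wrong tags with the closed fingertips. The rightmost bin is full and went from bar to disc. The leftmost bin has two bushings and went from disc to bar.
- **Left alone:** the other two tags were already right: the second bin from the right is full and shows the disc, and the third has one bushing and shows the bar.
- **Last checks:** the final side and scene pictures show every tag resting on the correct side. The bushings, gear, piston and jar look unmoved by eye. The wrist force read about 1 N or less at the end of each push, and the gripper was clear and well above the bins at hand-in. No check failed or disagreed.

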